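Check a brake lever on the bench: pump it, let it out, hold it in

ROBOT

A 6-joint arm with a two-finger parallel gripper is mounted at the origin on a cart in front of the work surface, level with it; the furniture and walls round the work are solid. World frame = base frame: x ahead of the robot, y to its left, z up, the work surface at z = 0. Lengths are in mm, angles in rad, forces in N, time in s.
With the tool pointing down it reaches from about 225 to 875 mm from the base axis. Payload 3.4 kg.
Tool frame: the origin (TCP) lies between the finger pads; the fingertips stand 14 mm ahead of it and the grasp point (between the pads) lies 5 mm behind it; z points along the fingers, y is the line along which they close (so a half turn about z gives the same grasp; the last joint's range is limited). The gripper opens to 85 mm and grips with 20 to 120 N. Pads are 22 mm wide; open, the fingers measure 114 mm over their backs; the gripper's body (76 mm by 85 mm) begins 54 mm behind the grasp point. The pads swing forward as they close: fully open they stand 13 mm farther back than shut.
Start: joints at [-1.317, 0.276, 1.505, -0, 1.361, -0.121], TCP at [210.501, -535.117, 245.328] pointing down, gripper open.
Joint ranges: [-2.89, 2.89], [-0.75, 2.08], [0.22, 2.7], [-1.18, 4.32], [0.11, 2.71], [-2.7, 2.7]. Speed limits (rad/s): [2.57, 2.57, 3.14, 3.14, 3.14, 3.14].

INTERFACE

Orientations are given as a unit quaternion [w, x, y, z].
In Python, from plant import r gives the robot as it stands.
- The arm moves only by the tool servo_tool, never from a script. Its argument "deltas" is a list of rows, each a list of 7 numbers: the shift along the tool's x, y, z in mm, then the turn, a rotation vector about the tool's x, y, z in degrees, then the opening in per cent of the stroke, from 0 (shut) to 100 (fully open). In form: [[x, y, z, ax, ay, az, grip], ...]. A call has 1 to 12 rows; each row shifts and turns the commanded pose from where the row before left it, along the tool's axes as they then stand; what a row does not reach is not made up. A row lasts 1/12 s, in which the tool goes at most 41.7 mm and 7.16 degrees, less where a joint would pass 70% of its speed; a pose out of reach is approached as far as the arm can. A call is refused whole if a number of a shift passes 41.7 or a number of a turn 7.16, either way. A call with a gripper value outside its range is refused whole. The fingers move at their own pace and stop on an object; "force" is the grip in N (left out, the last holds). Time passes only in rows, so rows that do not move let the fingers close. It gives the time, the measured TCP pose, the force, the opening and the grip force at its end, in the units of the state.
- r.get_obs(): the state, without advancing time (a new reading comes with each control period).
- r.snapshot(name): name is "scene" or "top" or "wrist"; returns the picture (420x560x3 uint8, blue, green, red); there is no depth.
- r.calibration(name): a dict with "fx", "fy", "cx", "cy" (pixels), "k1" (the pictures are not rectified: a ray, as slopes to the right and down, at radius r is drawn at 1 + k1 r^2 times it, then the intrinsics apply), "R" (3x3) and "t" (3): a world point X has camera coordinates R X + t. Camera axes: x right, y down, z forward; pixel columns grow to the right and rows downward; lengths in mm; the calibration is good to about 2 mm. A picture is of the moment at which its call begins: read the wrist's pose just before it. calibration takes no time and is no camera call; for the wrist camera it gives the pose at the moment of the call.
- r.close_job(): hands the job in; it is judged then, once.
The state is a dict: "time": time; "joint_positions": joint angles; "joint_vel": joint speeds; "tau": joint torques, N m; "tcp_pos": TCP position; "ee_rot": TCP orientation; "force": force on the tool from outside, world axes, zero at the start; "torque": the same for the moment, N m; "gripper_width": opening from 0.0 (shut) to 1.0 (fully open); "gripper_force": force on a finger pad.
Only numpy, scipy, OpenCV 4.12 (cv2) and the standard library are available. Lean on these libraries where they do the work, as an engineer would, in place of code of your own. Each camera call takes 0.05 s, during which the arm holds its last target. There are 200 camera calls.

TASK

Check that the brake lever on the bench rig stops short of the bar and does not sink or stick: with the outside of the fingers against its front, press it towards the bar until it stops firm, let it spring all the way back out, then press it in to the firm stop again and keep it pressed there. Finish while still holding the lever in. Only push on the lever's front side: do not grip or hook it, do not take hold of the bar, do not force the lever hard against its stop, and leave the loose things on the bench where they are.

Things in the scene. Friction and masses are not known exactly. Their poses are not given: they have to be found in the camera images.
- rig: Bolted-down brake rig: grey plate 150x310x12 mm; blue pillar, red caliper on a disc, master cylinder and reservoir, all at y under 40 mm, to 144 mm high; bar with black grip; lever. Origin: centre of the plate's underside. z up; y along the bar from pillar to the grip's free end; x away from the robot. Round the lever's outer half (y over 70 mm) only the plate lies below and the bar behind.
- handlebar: Fixed steel bar stub (diameter 22 mm) with black rubber grip (diameter 32 mm, from y = 52 to 178 mm), part of the rig; not to be pressed or gripped. Origin on the bar's axis, 105 mm above the bench; y along the bar towards the grip's free end, x away from the lever, z up. The lever lies on its -x side.
- lever_face (a point): Point to press: front face of the silver lever blade, at mid height (z = 105 mm), 115 mm from the pivot. It moves and turns with the lever: y along the blade from pivot to ball end, x across the blade towards the bar (the way to press), z up. The pivot is at (5, -115, 0) mm in this frame. Blade 16 mm high, 12 mm thick, pressable 60 to 150 mm from the pivot; ball end (diameter 19 mm) at 160 mm.
- brake_lever (a joint): Lever angle, rad, about its vertical pivot; 0 = fully out (the start), growing as it is pressed to the bar; firm stop at 0.30, the blade then parallel to the bar and 27 mm short of the grip. A spring returns it, at the pressing point with about 3 N when out and 7 N at the stop; the stop is hard and gives less than 0.01 rad under 20 N, so press it slowly. Fully out: under 0.02; at the stop: over 0.285.
- hex_key: Bystander, loose: steel hex key lying on the rig's plate, 116x32x8 mm. Origin: centre of its underside.
- nut_m36: Bystander, loose: black M36 nut lying at the right of the rig, 69x60x30 mm. Origin: centre of its underside.
- bolt_m16: Bystander, loose: M16 bolt with nut lying behind the rig, 130x31x27 mm. Origin: centre of its underside.
- bearing_1: Bystander, loose: ball bearing lying flat at the left of the work, diameter 76, 17 mm high. Origin: centre of its underside.
- knob_black: Bystander, loose: black ribbed knob at the left, diameter 47, 28 mm high. Origin: centre of its underside.
- dropper_1: Bystander, loose: blue and white dropper bottle standing at the left, diameter 24, 72 mm high. Origin: centre of its underside.
- steel_vial: Bystander, loose: small steel vial with a red cap standing at the right, diameter 18, 48 mm high. Origin: centre of its underside.
- plug_gauge: Bystander, loose: black plug gauge with a yellow ring standing at the right, diameter 33, 66 mm high. Origin: centre of its underside.

How it is judged (in metres and radians):
On the way, in this order (a step that is already met when the one before it is completed fails the run):
1. the fingers press the lever in to its firm stop (value of joint brake_lever above 0.285 rad and contact force between the fingers and brake_lever above 5 N), for 0.3 s.
2. the lever has sprung all the way back out (value of joint brake_lever below 0.02 rad), for 0.2 s.
At the end, for the whole second after the job is handed in: After one full press and full release, the fingers hold the lever at its firm stop (joint above 0.285 rad, finger force on it above 5 N, lever at rest) (all of step 1 and velocity of joint brake_lever between -0.05 and 0.05 rad/s); the arm keeps its last pose, push and grip.
It fails at once if the lever is gripped or hooked: the fingers touch it while the grasp point is not in front of the blade (contact force between the fingers and brake_lever above 1 N and x of the grasp point in the frame of lever_face above 0.002 m).
It fails at once if the fingers press on or take hold of the bar or its grip (over 4 N) (contact force between the fingers and handlebar above 4 N).
It fails at once if the lever is forced: over 60 N (contact force between the fingers and brake_lever above 60 N).
It fails at once if a loose thing is moved more than 20 mm from its place (distance of any of hex_key, nut_m36, bolt_m16, bearing_1, knob_black, dropper_1, steel_vial, plug_gauge from where it was at the start of the episode above 0.02 m).
It also fails if it takes over 42 s, if anything falls off the work surface, if the arm or the gripper's body presses on something with over 40 N, if the wrist force passes 120 N, or if a joint passes its speed limit or range.

## Working session

There is one attempt and no reset: what is moved stays moved. The work goes in short steps, Python scripts to look and compute and a tool call to move; the robot and the scene stay as the last step left them, time stands still between calls to the robot, and variables do not carry over. Pictures are saved under pics/ and viewed, at most 10 in all, crops included, and the job is handed in when it is done.

Besides the shell and the picture viewer there is one more tool, called as name(argument=value, ...), one argument or row to a line, values as JSON. servo_tool: Moves the arm, as the interface text tells. Its arguments: {"type":"object","properties":{"deltas":{"type":"array","items":{"type":"array","items":{"type":"number"}}},"force":{"type":"number"}},"required":["deltas"]}

```bash
mkdir -p pics; python3 - <<'E'
from plant import r
import cv2,numpy as np
o=r.get_obs();print(o)
for n in("scene","top"):
    cv2.imwrite(f"pics/{n}0.png",r.snapshot(n));print(n,r.calibration(n))
E
```

```text
{'time': 0.0, 'joint_positions': array([-1.31701919e+00,  2.76631644e-01,  1.50613028e+00,  4.12749852e-05,
        1.36067662e+00, -1.21044188e-01]), 'joint_vel': array([ 0.00097283, -0.00054554, -0.00121073, -0.00043449, -0.00366202,
        0.00149897]), 'tau': array([-7.25951340e-04, -4.16778338e+01, -2.45805126e+01, -2.84399339e-04,
        1.09666813e-02,  2.30703286e-06]), 'tcp_pos': array([ 210.37227903, -534.60967602,  244.419911  ]), 'ee_rot': array([-9.22250288e-04,  9.82490348e-01,  1.86311200e-01, -4.10723905e-05]), 'force': array([ 0.01836826, -0.11607737,  0.25479747]), 'torque': array([ 0.05179038, -0.0029558 , -0.02056711]), 'gripper_force': 0.0, 'gripper_width': 0.9995165861997344}
scene {'fx': 519.4792232165757, 'fy': 519.4792232165757, 'cx': 277.5864427185318, 'cy': 207.3532096464035, 'k1': 0.04255133096000246, 'R': array([[ 0.85741463, -0.51442447, -0.01440901],
       [-0.23338472, -0.36373375, -0.90179229],
       [ 0.45866298,  0.77657274, -0.43192945]]), 't': array([-525.43620411,  217.57447555, 1665.43507436])}
top {'fx': 503.10819712885353, 'fy': 503.10819712885353, 'cx': 279.4905241329626, 'cy': 212.3405906669245, 'k1': -0.040230324315273694, 'R': array([[-0.02446771, -0.99966947,  0.00789167],
       [-0.99788532,  0.02394702, -0.06042705],
       [ 0.0602181 , -0.0093535 , -0.99814142]]), 't': array([ -30.47452471,  567.95327172, 1686.52143233])}
```

View pics/top0.png

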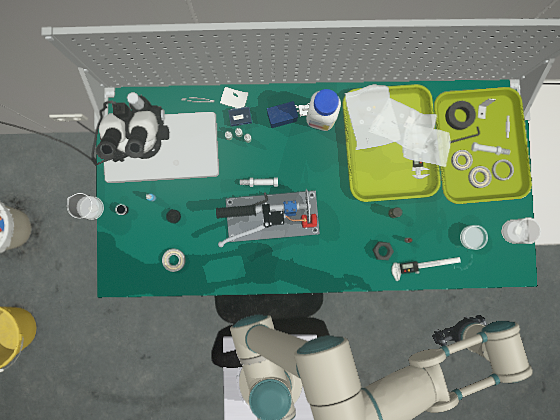

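View pics/scene0.png

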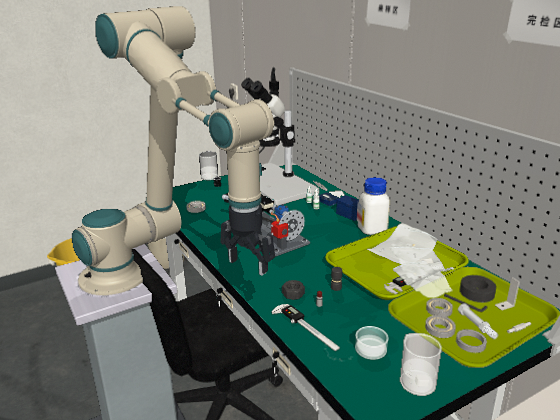

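The top view shows the rig: plate around (272,215), black grip end at (218,212), lever ball near (222,244), and the pivot near (266,228). I'll zoom in and cast rays at lever height.

```bash
cat > h.py <<'E'
import cv2,numpy as np
def ray(c,u,v):
    K=np.array([[c['fx'],0,c['cx']],[0,c['fy'],c['cy']],[0,0,1.]])
    p=cv2.undistortPoints(np.array([[[u,v]]],float),K,np.array([c['k1'],0,0,0.]))[0,0]
    R=np.array(c['R']);return -R.T@c['t'],R.T@np.array([p[0],p[1],1])
def plane(c,u,v,z):
    o,d=ray(c,u,v);return o+d*(z-o[2])/d[2]
E
python3 - <<'E'
from plant import r
from h import *
im=cv2.imread("pics/top0.png");c=r.calibration("top")
cv2.imwrite("pics/crop.png",cv2.resize(im[175:260,205:335],None,fx=6,fy=6,interpolation=cv2.INTER_CUBIC))
for n,u,v,z in[("ball",222,244,105),("gripend",217,212,105),("pivot",265,228,105),("pl",227,238,12),("pr",319,233,12)]:print(n,plane(c,u,v,z).round())
E
```

```text
ball [465. 143. 105.]
gripend [568. 157. 105.]
pivot [513.   4. 105.]
pl [485. 136.  12.]
pr [ 494. -177.   12.]
```

View pics/crop.png

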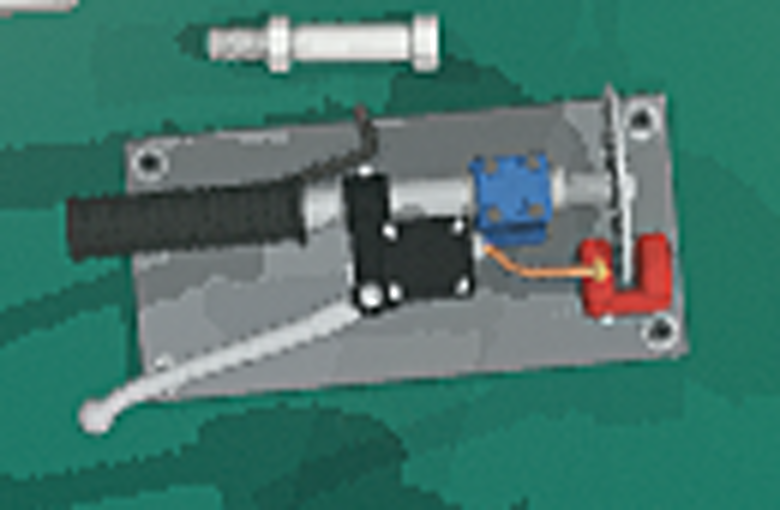

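The crop shows the pivot screw at (370,293), ball at (95,415) and the grip from (303,210) to (68,228), which gives the geometry.

```bash
python3 - <<'E'
from plant import r
from h import *
c=r.calibration("top")
f=lambda x,y,z:plane(c,(x+.5)/6-.5+205,(y+.5)/6-.5+175,z)
P=f(370,293,118);B=f(95,415,110);G0=f(303,212,110);G1=f(68,228,110)
print("P",P,"B",B,"len",np.hypot(*(B-P)[:2]))
d=(B-P)[:2];d/=np.hypot(*d);n=np.array([d[1],-d[0]])
g=(G1-G0)[:2];print("grip len",np.hypot(*g),"bar ang",np.degrees(np.arctan2(-g[0],g[1])),"lever ang",np.degrees(np.arctan2(-d[0],d[1])))
F=P[:2]+115*d-5*n
print("face",F,"n",n)
q=r.get_obs()['ee_rot']
from scipy.spatial.transform import Rotation as R
M=R.from_quat(q,scalar_first=True).as_matrix();print(M.round(3))
tgt=np.array([*(F-45*n),240]);print("tgt",tgt,"tool delta",M.T@(tgt-r.get_obs()['tcp_pos']))
E
```

```text
P [ 5.26693011e+02 -3.08362362e-01  1.18000000e+02] B [465.64997037 147.44933897 110.        ] len 159.87054471845107
grip len 125.63169562791164 bar ang 2.5294493327555623 lever ang 22.446955331403064
face [478.16163076 104.06934199] n [0.92423343 0.38182794]
[[ 0.931  0.366 -0.   ]
 [ 0.366 -0.931  0.002]
 [ 0.    -0.002 -1.   ]]
tgt [436.57112657  86.88708483 240.        ] tool delta [ 438.02616162 -495.5934132     5.42966163]
```

servo_tool(
  deltas=[
    [15,-17,0,0,0,0,0],
    [22,-25,0,0,0,0,0],
    [22,-25,0,0,0,0,0],
    [22,-25,0,0,0,0,0],
    [22,-25,0,0,0,0,0],
    [22,-25,0,0,0,0,0],
    [22,-25,0,0,0,0,0],
    [22,-25,0,0,0,0,0],
    [22,-25,0,0,0,0,0],
    [22,-25,0,0,0,0,0],
    [22,-25,0,0,0,0,0],
    [22,-25,0,0,0,0,0],
  ],
  force=30,
)

```text
time: 1.1
tcp_pos: [342.7, -167.6, 245.1]
ee_rot: [-0.0, 0.983, 0.186, -0.0]
force: [0.3, -0.8, -0.1]
gripper_width: -0.002
gripper_force: 0.0
```

servo_tool(
  deltas=[
    [22,-25,0,0,0,0,0],
    [22,-25,0,0,0,0,0],
    [22,-25,0,0,0,0,0],
    [22,-25,0,0,0,0,0],
    [22,-25,0,0,0,0,0],
    [22,-25,0,0,0,0,0],
    [22,-25,0,0,0,0,0],
    [17,-20,0,0,0,0,0],
    [0,0,0,0,0,0,0],
    [0,0,0,0,0,0,0],
  ],
)

```text
time: 1.93
tcp_pos: [430.3, 75.7, 244.8]
ee_rot: [0.0, 0.982, 0.188, -0.001]
force: [-0.4, -0.3, 0.2]
gripper_width: -0.004
gripper_force: 0.0
```

```bash
python3 - <<'E'
from plant import r
from h import *
o=r.get_obs();c=r.calibration("wrist");print(o['time'],o['tcp_pos'],o['ee_rot'],o['gripper_width'],o['force'])
cv2.imwrite("pics/w1.png",r.snapshot("wrist"));np.savez("w1.npz",**{k:np.array(v) for k,v in c.items()});print(c)
E
```

```text
1.9333 [430.28382242  75.68582174 244.79423887] [ 1.39567455e-04  9.82187877e-01  1.87900145e-01 -7.00095596e-04] -0.004135534295691205 [-0.44286583 -0.31485662  0.1935145 ]
{'fx': 340.5490858272849, 'fy': 340.5490858272849, 'cx': 272.4195048714519, 'cy': 211.2330715420467, 'k1': -0.06610516153693972, 'R': array([[ 0.36945693, -0.92924659,  0.00153221],
       [-0.88139348, -0.34990786,  0.31734843],
       [-0.29435881, -0.11859706, -0.94830777]]), 't': array([-89.75345371, 364.63874047, 515.32042384])}
```

View pics/w1.png

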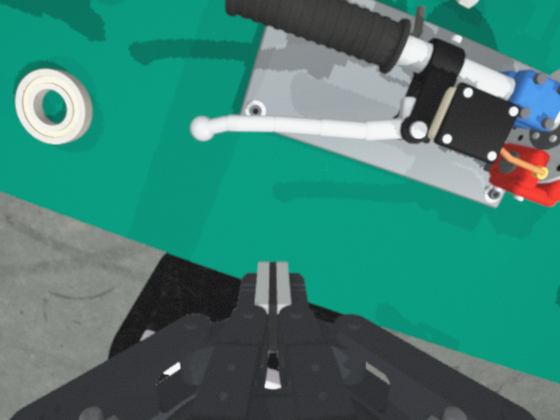

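The wrist view shows the lever nearly level in the image: ball at (203,128), pivot screw at (414,129), blade front edge around row 134. Its normal lies along tool x.

```bash
python3 - <<'E'
from plant import r
from h import *
from scipy.spatial.transform import Rotation as R
c=dict(np.load("w1.npz"));o=r.get_obs();M=R.from_quat(o['ee_rot'],scalar_first=True).as_matrix()
im=cv2.imread("pics/w1.png");b=(im.min(2)>120)
for u in(230,265,300,335):
    v=np.where(b[105:150,u])[0]+105;print(u,v.min(),v.max(),plane(c,u,v.max()+.5,101)[:2],M.T@(plane(c,u,v.max()+.5,101)-o['tcp_pos']))
B=plane(c,203,128,108);P=plane(c,414,129,118);print(B,P,np.hypot(*(B-P)[:2]))
d=(B-P)[:2];d/=np.hypot(*d);n=np.array([d[1],-d[0]]);F=P[:2]+115*d-5*n
print(F,np.degrees(np.arctan2(-d[0],d[1])),M.T@(np.array([*F,105])-o['tcp_pos']))
E
```

```text
230 115 130 [471.52667438 126.8398343 ] [ 58.01313677 -33.22495846 143.71338447]
265 105 131 [480.88529419 101.03300355] [ 57.23087154  -5.78476477 143.72382425]
300 105 140 [484.60073509  72.7925563 ] [ 50.3059581   21.84443178 143.74467026]
335 105 149 [488.47220015  44.05196401] [ 43.34230961  49.99611098 143.76575518]
[466.65827116 146.15684313 108.        ] [ 5.25628358e+02 -4.84920310e-01  1.18000000e+02] 158.05466765167466
[478.08298082 104.34559565] 21.90688711248823 [ 55.83559681  -9.89417507 139.72480163]
```

servo_tool(
  deltas=[
    [10,-5,10,0,0,0,0],
    [10,-5,20,0,0,0,0],
    [0,0,20,0,0,0,0],
    [0,0,20,0,0,0,0],
    [0,0,20,0,0,0,0],
    [0,0,20,0,0,0,0],
    [0,0,20,0,0,0,0],
    [0,0,12,0,0,5,0],
    [0,0,0,0,0,5,0],
    [0,0,0,0,0,0,0],
    [0,0,0,0,0,0,0],
  ],
)

```text
time: 2.9
tcp_pos: [445.5, 90.7, 102.8]
ee_rot: [0.0, 0.995, 0.1, -0.0]
force: [-0.5, 0.2, 0.6]
gripper_width: 0.001
gripper_force: 0.0
```

```bash
python3 - <<'E'
from plant import r
from h import *
from scipy.spatial.transform import Rotation as R
o=r.get_obs();M=R.from_quat(o['ee_rot'],scalar_first=True).as_matrix()
print(o['tcp_pos'],o['force'],M.round(3),M.T@(np.array([479,104,105])-o['tcp_pos']))
cv2.imwrite("pics/w2.png",r.snapshot("wrist"))
E
```

```text
[445.5446884   90.65623384 102.82957142] [-0.54467902  0.21659347  0.61941274] [[ 0.98   0.199 -0.   ]
 [ 0.199 -0.98  -0.   ]
 [-0.     0.    -1.   ]] [35.44282758 -6.40773312 -2.18441277]
```

View pics/w2.png

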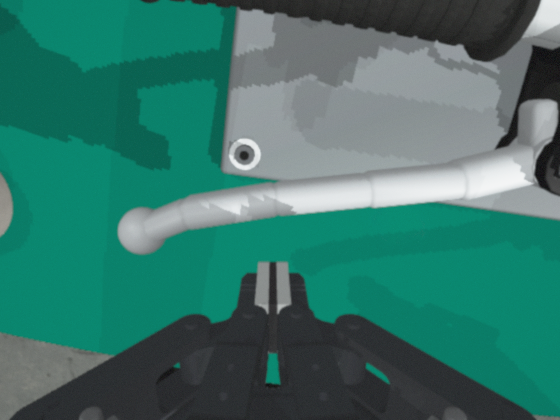

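The closed fingers sit just in front of the blade, tips around (272,265) and the blade around row 205, with clear space between. Approach, then press slowly.

servo_tool(
  deltas=[
    [6,-2,0,0,0,0,0],
    [6,-2,0,0,0,0,0],
    [4,0,0,0,0,0,0],
    [3,0,0,0,0,0,0],
    [3,0,0,0,0,0,0],
    [3,0,0,0,0,0,0],
    [3,0,0,0,0,0,0],
    [3,0,0,0,0,0,0],
    [0,0,0,0,0,0,0],
    [0,0,0,0,0,0,0],
  ],
)

```text
time: 3.78
tcp_pos: [473.8, 101.6, 102.9]
ee_rot: [-0.0, 0.995, 0.1, -0.001]
force: [-4.5, 2.0, 2.0]
gripper_width: -0.003
gripper_force: 1.8
```

servo_tool(
  deltas=[
    [2,0,0,0,0,0,0],
    [2,0,0,0,0,0,0],
    [2,0,0,0,0,0,0],
    [2,0,0,0,0,0,0],
    [2,0,0,0,0,0,0],
    [2,0,0,0,0,0,0],
    [2,0,0,0,0,0,0],
    [2,0,0,0,0,0,0],
    [2,0,0,0,0,0,0],
    [0,0,0,0,0,0,0],
    [0,0,0,0,0,0,0],
  ],
)

```text
time: 4.7
tcp_pos: [490.4, 105.5, 102.8]
ee_rot: [-0.001, 0.995, 0.1, -0.002]
force: [-7.0, 1.3, 3.0]
gripper_width: -0.004
gripper_force: 3.1
```

servo_tool(
  deltas=[
    [1,0,0,0,0,0,0],
    [1,0,0,0,0,0,0],
    [1,0,0,0,0,0,0],
    [0,0,0,0,0,0,0],
    [0,0,0,0,0,0,0],
  ],
)

```text
time: 5.12
tcp_pos: [493.1, 106.1, 102.8]
ee_rot: [-0.001, 0.995, 0.1, -0.003]
force: [-6.5, 1.8, 1.4]
gripper_width: -0.005
gripper_force: 3.3
```

servo_tool(
  deltas=[
    [1,0,0,0,0,0,0],
    [1,0,0,0,0,0,0],
    [1,0,0,0,0,0,0],
    [0,0,0,0,0,0,0],
    [0,0,0,0,0,0,0],
  ],
)

```text
time: 5.53
tcp_pos: [495.8, 106.6, 102.8]
ee_rot: [-0.001, 0.995, 0.1, -0.003]
force: [-7.3, 2.4, 2.8]
gripper_width: -0.002
gripper_force: 3.5
```

servo_tool(
  deltas=[
    [1,0,0,0,0,0,0],
    [1,0,0,0,0,0,0],
    [1,0,0,0,0,0,0],
    [0,0,0,0,0,0,0],
    [0,0,0,0,0,0,0],
  ],
)

```text
time: 5.95
tcp_pos: [498.6, 107.1, 102.7]
ee_rot: [-0.0, 0.995, 0.1, -0.003]
force: [-7.4, 0.7, 3.0]
gripper_width: 0.0
gripper_force: 3.7
```

servo_tool(
  deltas=[
    [1,0,0,0,0,0,0],
    [1,0,0,0,0,0,0],
    [0,0,0,0,0,0,0],
    [0,0,0,0,0,0,0],
  ],
)

```text
time: 6.28
tcp_pos: [500.5, 107.4, 102.8]
ee_rot: [-0.0, 0.995, 0.1, -0.003]
force: [-8.0, 1.2, 3.7]
gripper_width: -0.001
gripper_force: 3.8
```

servo_tool(
  deltas=[
    [1,0,0,0,0,0,0],
    [1,0,0,0,0,0,0],
    [0,0,0,0,0,0,0],
    [0,0,0,0,0,0,0],
  ],
)

```text
time: 6.62
tcp_pos: [502.3, 107.6, 102.7]
ee_rot: [-0.0, 0.995, 0.1, -0.003]
force: [-8.0, 1.4, 3.0]
gripper_width: 0.003
gripper_force: 3.9
```

servo_tool(
  deltas=[
    [1,0,0,0,0,0,0],
    [1,0,0,0,0,0,0],
    [0,0,0,0,0,0,0],
    [0,0,0,0,0,0,0],
  ],
)

```text
time: 6.95
tcp_pos: [502.5, 107.6, 102.7]
ee_rot: [0.0, 0.995, 0.1, -0.005]
force: [-11.4, -0.8, 6.6]
gripper_width: -0.003
gripper_force: 5.7
```

servo_tool(
  deltas=[
    [1,0,0,0,0,0,0],
    [1,0,0,0,0,0,0],
    [0,0,0,0,0,0,0],
    [0,0,0,0,0,0,0],
  ],
)

```text
time: 7.28
tcp_pos: [502.7, 107.7, 102.7]
ee_rot: [0.0, 0.995, 0.1, -0.007]
force: [-15.1, -1.9, 9.2]
gripper_width: -0.008
gripper_force: 7.4
```

The TCP stops advancing at x=502.5 while the force rises: that is the firm stop. Hold briefly, then release fully.

servo_tool(
  deltas=[
    [0,0,0,0,0,0,0],
    [0,0,0,0,0,0,0],
    [0,0,0,0,0,0,0],
    [0,0,0,0,0,0,0],
    [0,0,0,0,0,0,0],
    [0,0,0,0,0,0,0],
    [0,0,0,0,0,0,0],
  ],
)

```text
time: 7.87
tcp_pos: [502.7, 107.7, 102.6]
ee_rot: [0.0, 0.995, 0.1, -0.007]
force: [-14.6, -1.5, 8.4]
gripper_width: -0.003
gripper_force: 7.4
```

servo_tool(
  deltas=[
    [-3,0,0,0,0,0,0],
    [-4,0,0,0,0,0,0],
    [-5,0,0,0,0,0,0],
    [-5,0,0,0,0,0,0],
    [-5,0,0,0,0,0,0],
    [-5,0,0,0,0,0,0],
    [-5,0,0,0,0,0,0],
    [-5,0,0,0,0,0,0],
    [-5,0,0,0,0,0,0],
    [-5,0,0,0,0,0,0],
    [-5,0,0,0,0,0,0],
    [0,0,0,0,0,0,0],
  ],
)

```text
time: 8.87
tcp_pos: [458.4, 98.1, 103.7]
ee_rot: [-0.0, 0.995, 0.1, 0.001]
force: [-1.1, -0.3, -0.1]
gripper_width: 0.002
gripper_force: 0.0
```

servo_tool(
  deltas=[
    [-5,0,0,0,0,0,0],
    [0,0,0,0,0,0,0],
    [0,0,0,0,0,0,0],
    [0,0,0,0,0,0,0],
    [0,0,0,0,0,0,0],
    [0,0,0,0,0,0,0],
    [0,0,0,0,0,0,0],
  ],
)

```text
time: 9.45
tcp_pos: [453.7, 97.1, 103.3]
ee_rot: [0.0, 0.995, 0.1, 0.0]
force: [0.3, 0.4, -0.3]
gripper_width: 0.0
gripper_force: 0.0
```

```bash
python3 - <<'E'
from plant import r
import cv2
cv2.imwrite("pics/w3.png",r.snapshot("wrist"))
E
```

```text
(no output)
```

View pics/w3.png

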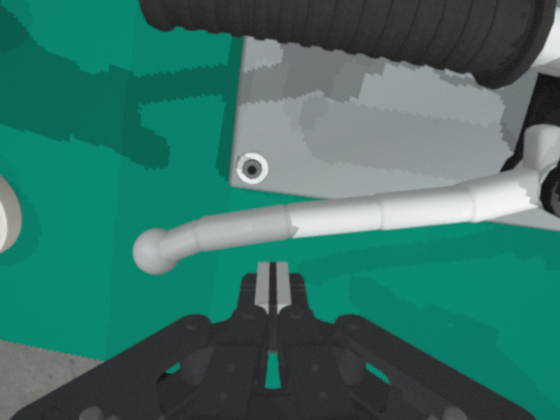

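The lever is back out at the same tilt as before (ball (153,252), blade around row 220) and the fingers (tips at row 265) no longer touch it. Now the second press, with the same total travel of 57 mm.

servo_tool(
  deltas=[
    [3,0,0,0,0,0,0],
    [3,0,0,0,0,0,0],
    [3,0,0,0,0,0,0],
    [3,0,0,0,0,0,0],
    [3,0,0,0,0,0,0],
    [3,0,0,0,0,0,0],
    [3,0,0,0,0,0,0],
    [3,0,0,0,0,0,0],
    [3,0,0,0,0,0,0],
    [3,0,0,0,0,0,0],
    [3,0,0,0,0,0,0],
    [3,0,0,0,0,0,0],
  ],
)

```text
time: 10.5
tcp_pos: [486.8, 104.8, 102.7]
ee_rot: [-0.001, 0.995, 0.1, -0.002]
force: [-5.8, 2.2, 2.3]
gripper_width: 0.001
gripper_force: 2.8
```

servo_tool(
  deltas=[
    [2,0,0,0,0,0,0],
    [2,0,0,0,0,0,0],
    [2,0,0,0,0,0,0],
    [2,0,0,0,0,0,0],
    [2,0,0,0,0,0,0],
    [2,0,0,0,0,0,0],
    [1,0,0,0,0,0,0],
    [1,0,0,0,0,0,0],
    [1,0,0,0,0,0,0],
    [1,0,0,0,0,0,0],
    [1,0,0,0,0,0,0],
    [0,0,0,0,0,0,0],
  ],
)

```text
time: 11.5
tcp_pos: [502.3, 107.7, 102.7]
ee_rot: [-0.0, 0.995, 0.1, -0.003]
force: [-8.3, 0.9, 5.1]
gripper_width: 0.004
gripper_force: 3.9
```

servo_tool(
  deltas=[
    [1,0,0,0,0,0,0],
    [1,0,0,0,0,0,0],
    [1,0,0,0,0,0,0],
    [1,0,0,0,0,0,0],
    [0,0,0,0,0,0,0],
    [0,0,0,0,0,0,0],
    [0,0,0,0,0,0,0],
    [0,0,0,0,0,0,0],
  ],
)

```text
time: 12.17
tcp_pos: [502.7, 107.8, 102.6]
ee_rot: [0.0, 0.995, 0.1, -0.007]
force: [-14.2, -2.1, 9.7]
gripper_width: 0.002
gripper_force: 7.3
```

```bash
python3 - <<'E'
from plant import r
print(r.get_obs()['force'],r.close_job())
E
```

```text
the job is handed in; nothing more can be done
[-14.23886816  -2.12492034   9.69346058] None
```

I pressed the lever to its firm stop, let it spring fully back out, then pressed it to the same stop (TCP x = 502.7 mm both times) and handed the job in at about 12 s while holding it there with about 14 N; no verdict came back.

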